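# Warm a crispbread: stand it in the toaster and hold the lever at the warming line

## Robot

A 6-joint arm with a two-finger parallel gripper is mounted at the origin on a cart in front of the work surface, level with it; the furniture and walls round the work are solid. World frame = base frame: x ahead of the robot, y to its left, z up, the work surface at z = 0. Lengths are in m, angles in degrees, forces in N, time in s.
With the tool pointing down it reaches from about 0.375 to 0.9 m from the base axis. Payload 3.1 kg.
Tool frame: the origin (TCP) lies midway between the tips of the shut fingers; the grasp point (between the pads) lies 19 mm behind it; z points along the fingers, y is the line along which they close (so a half turn about z gives the same grasp; the last joint's range is limited). The gripper opens to 87 mm and grips with 3 to 60 N. Pads are 19 mm wide; open, the fingers measure 117 mm over their backs; the gripper's body (75 mm by 190 mm) begins 51 mm behind the grasp point.
Start: joints at [56.121, 30.224, 82.088, -0, 67.689, -10.227], TCP at [0.251, 0.572, 0.223] pointing down, gripper open.
Joint ranges: [-176.69, 176.69], [-43.24, 126.21], [12.49, 139.97], [-82, 262], [0, 151.66], [-163.58, 163.58]. Speed limits (degrees/s): [159.86, 159.86, 180, 180, 180, 180].

## Interface

Orientations are given as a 3x3 rotation matrix whose columns are the frame's x, y, z axes.
In Python, from rig import read_state, capture, camera_info, hand_in gives the robot as it stands.
- The arm moves only by the tool drive_tool, never from a script. Its argument "motion" is a list of rows, each a list of 2 entries, a list of its own where there are three numbers: the shift along the tool's x, y, z in mm, then the turn, a rotation vector about the tool's x, y, z in rad. A call has 1 to 5 rows; each row shifts and turns the commanded pose from where the row before left it, along the tool's axes as they then stand; what a row does not reach is not made up. A row lasts 1/10 s, in which the tool goes at most 50 mm and 8.59 degrees, less where a joint would pass 70% of its speed; a pose out of reach is approached as far as the arm can. A call is refused whole if a number of a shift passes 50 or a number of a turn 0.15, either way. A call with a gripper value outside its range is refused whole. "gripper" is the opening, from 0 (shut) to 1 (fully open), set as the call begins (left out, the last holds). The fingers move at their own pace and stop on an object; the grip force is fixed at half the most. Time passes only in rows, so rows that do not move let the fingers close. It gives the time, the measured TCP pose, the force, the opening and the grip force at its end, in the units of the state.
- read_state(): the state, without advancing time (a new reading comes with each control period).
- capture(name): name is "scene" or "top" or "wrist"; returns the picture (420x560x3 uint8, red, green, blue); there is no depth.
- camera_info(name): a dict with "fovy" (degrees; the focal length in pixels is half the picture's height over the tangent of half this angle, whatever the lens; pixels are square), "cx", "cy" (the principal point, pixels), "xyz" and "orientation" of the camera in the world; the wrist camera has in their place "T_tool_cam" (4x4, takes a point from camera to tool coordinates, whose origin is the TCP and whose axes are the flange's). Camera axes: x right, y down, z forward; pixel columns grow to the right and rows downward; lengths in m; the calibration is good to about 2 mm. A picture is of the moment at which its call begins: read the wrist's pose just before it. camera_info takes no time and is no camera call.
- hand_in(): hands the job in; it is judged then, once.
The state is a dict: "time_s": time; "joint_positions": joint angles; "qvel": joint speeds; "tau": joint torques, N m; "position": TCP position; "tcp_rot": TCP orientation; "force": force on the tool from outside, world axes, zero at the start; "moment": the same for the moment, N m; "opening": opening from 0.0 (shut) to 1.0 (fully open); "grasp_force": force on a finger pad.
Only numpy, scipy, OpenCV 4.12 (cv2) and the standard library are available. Lean on these libraries where they do the work, as an engineer would, in place of code of your own. Each camera call takes 0.05 s, during which the arm holds its last target. There are 200 camera calls.

## Task

Take the crispbread from the sloping wooden stand, stand it upright on its edge in the toaster's slot and let go of it. Then press the toaster's front lever down from above until it is level with the red warming line (not all the way to the bottom) and keep it there for at least three seconds; the lever springs back up if released, so finish while still holding it at the line. Leave everything else on the worktop where it is.

Things in the scene. Friction and masses are not known exactly. Their poses are not given: they have to be found in the camera images.
- toaster: low one-slot toaster, steel with black ends, fixed to the worktop, 114 (x, depth) x 260 (y, length) x 135 mm high; origin at the centre of its underside, z up, its front with lever and dial faces its own -x. A single slot 24 mm wide (x) and 150 mm long (y) opens in the middle of its top. The steel front face lies 55 mm in front of the origin; the middle of the lever knob 76 mm in front of it, midway along the length.
- slot_mouth (a point): centre of the slot's mouth, level with the toaster's top, 135 mm above the worktop; axes as the toaster's: the slot runs along y. A carriage inside carries the bread: its top is 45 mm below this point with the lever up, and goes down with the lever, so a crispbread put in stands 45 mm proud at first.
- lever_top (a point): centre of the top face of the black lever knob on the toaster's front (knob 30 mm deep x, 32 mm wide y, 14 mm high, white stripe at half height; it stands 6 to 36 mm out from the front face); 113 mm above the worktop with the lever up; moves with the lever.
- lever (a joint): travel of the lever in m: 0 = up (where a spring keeps it), grows downwards, 0.040 = bottom stop; 0.025 = the knob's stripe level with the red line. Springs back when released: about 4 N starts it, about 8 N holds it at the line, about 10 N at the bottom.
- warming_line (a point): the red warming line, two short red bars on the toaster's front to either side of the lever slit, 81 mm above the worktop; this point lies midway between them on the front face. The lever is level with it when the middle of the knob (7 mm below lever_top) is at its height.
- bread_stand: small wooden stand, 110 (x) x 130 (y) mm, fixed to the worktop; origin at the centre of its underside. It carries the crispbread leaning 35 degrees from upright, with its upper edge towards the stand's +y. Its sloping board, 100 mm wide (x), supports only the lower 48 mm of the crispbread, and a ledge with an 8 mm high lip holds the lower edge; the upper 42 mm is free on both faces.
- crispbread: the loose crispbread; origin at its centre, axes and sizes as for crispbread_center
- crispbread_center (a point): centre of the loose brown dimpled rigid crispbread, 100 mm wide (own x) x 14 mm thick (own y) x 90 mm high (own z, pointing to the upper edge), about 70 g; at the start its centre lies 82 mm above the worktop over the stand's origin.
- jar: bystander: jar of spread with black lid, 63 x 63 x 94 mm, origin at the centre of its underside
- mug: bystander: dark grey mug, 88 x 126 (with handle) x 106 mm, origin at the centre of its underside
- tin: bystander: food tin, 75 mm across, 58 mm high, origin at the centre of its underside
There are look-alikes about, which are no part of the job. Leave any green look-alike of the crispbread alone.

How it is judged:
By the outcome, as a careful person would: the job done as asked, in the order asked, and still so for the second after the job is handed in, while the arm keeps its last pose, push and grip.
It also fails if it takes over 59 s, if anything falls off the work surface, if the arm or the gripper's body presses on something with over 40 N, if the wrist force passes 120 N, or if a joint passes its speed limit or range.

## Working session

There is one attempt and no reset: what is moved stays moved. The work goes in short steps, Python scripts to look and compute and a tool call to move; the robot and the scene stay as the last step left them, time stands still between calls to the robot, and variables do not carry over. Pictures are saved under pics/ and viewed, at most 10 in all, crops included, and the job is handed in when it is done.

Besides the shell and the picture viewer there is one more tool, called after "Emit:" as name(argument=value, ...), one argument or row to a line, values as JSON. drive_tool: Moves the arm, as the interface text tells. Its arguments: {"type":"object","properties":{"motion":{"type":"array","items":{"type":"array"}},"gripper":{"type":"number"}},"required":["motion"]}

```bash
mkdir -p pics; ls; cat > h.py <<'E'
import numpy as np, cv2
from rig import *
def save(n,im): cv2.imwrite(f'pics/{n}.png',im[:,:,::-1])
def cam(name):
    c=camera_info(name); f=210/np.tan(np.radians(c['fovy'])/2)
    if 'xyz' in c: return f,c['cx'],c['cy'],np.array(c['orientation']),np.array(c['xyz'])
    s=read_state(); T=np.array(c['T_tool_cam']); R=np.array(s['tcp_rot'])
    return f,c['cx'],c['cy'],R@T[:3,:3],np.array(s['position'])+R@T[:3,3]
def ray(C,uv):
    f,cx,cy,R,p=C; d=R@np.array([(uv[0]-cx)/f,(uv[1]-cy)/f,1]); return p,d
def onz(C,uv,z):
    p,d=ray(C,uv); return p+d*(z-p[2])/d[2]
def proj(C,X):
    f,cx,cy,R,p=C; q=R.T@(np.array(X)-p); return q[0]/q[2]*f+cx,q[1]/q[2]*f+cy
E
python3 - <<'E'
from h import *
for n in('scene','top'):
    print(n,camera_info(n)); im=capture(n); save(n+'0',im)
a=np.hstack([cv2.imread('pics/scene0.png'),cv2.imread('pics/top0.png')])
print(camera_info('wrist')); save('wrist0',capture('wrist'))
E
```

```text
pics
scene {'fovy': 53.01734846022016, 'cx': 276.6956846958505, 'cy': 215.4983011945629, 'xyz': array([-0.45729738, -0.74583083,  0.90044661]), 'orientation': array([[ 0.56457109, -0.44224974,  0.69690362],
       [-0.82536594, -0.30815091,  0.47308994],
       [ 0.00552758, -0.84229341, -0.53899096]])}
top {'fovy': 46.84888949545214, 'cx': 271.3530871787586, 'cy': 213.0365548723483, 'xyz': array([-0.19771879,  0.21664905,  1.48655364]), 'orientation': array([[-0.29217271, -0.8146203 ,  0.50102781],
       [-0.95628713,  0.24213884, -0.16396253],
       [ 0.01224891, -0.52703182, -0.84975727]])}
{'fovy': 68.69772822714324, 'cx': 278.08188337870536, 'cy': 210.53130845196168, 'T_tool_cam': array([[ 4.90922502e-04, -9.70282830e-01, -2.41973117e-01,
         6.40767965e-02],
       [ 9.99999721e-01,  6.12734038e-04, -4.28158933e-04,
        -6.24952562e-04],
       [ 5.63700426e-04, -2.41972839e-01,  9.70282859e-01,
        -1.62799439e-01],
       [ 0.00000000e+00,  0.00000000e+00,  0.00000000e+00,
         1.00000000e+00]])}
```

View pics/scene0.png

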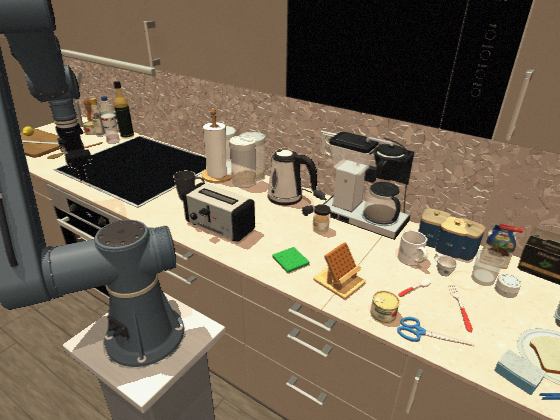

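View pics/top0.png

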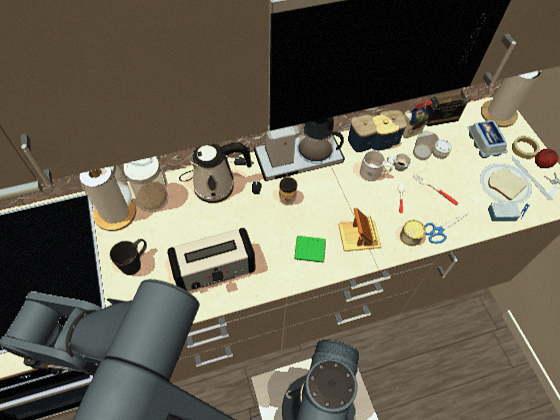

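Both views show the toaster (scene 219,210; top 212,258). The brown crispbread is on its stand (scene 341,260; top 362,227), and a flat green look-alike lies at scene (291,259), top (310,249). Brown, leaning and on a wooden stand fits the description; green does not. I'll confirm in one enlarged crop.

```bash
python3 - <<'E'
from h import *
s=cv2.imread('pics/scene0.png');t=cv2.imread('pics/top0.png')
def c(im,x,y,w=100,h=75): return cv2.resize(im[y:y+h,x:x+w],(400,300),interpolation=cv2.INTER_CUBIC)
cv2.imwrite('pics/crop0.png',np.vstack([np.hstack([c(s,300,230),c(t,320,195)]),np.hstack([c(s,170,170),c(t,162,222)])]))
E
```

```text
(no output)
```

View pics/crop0.png

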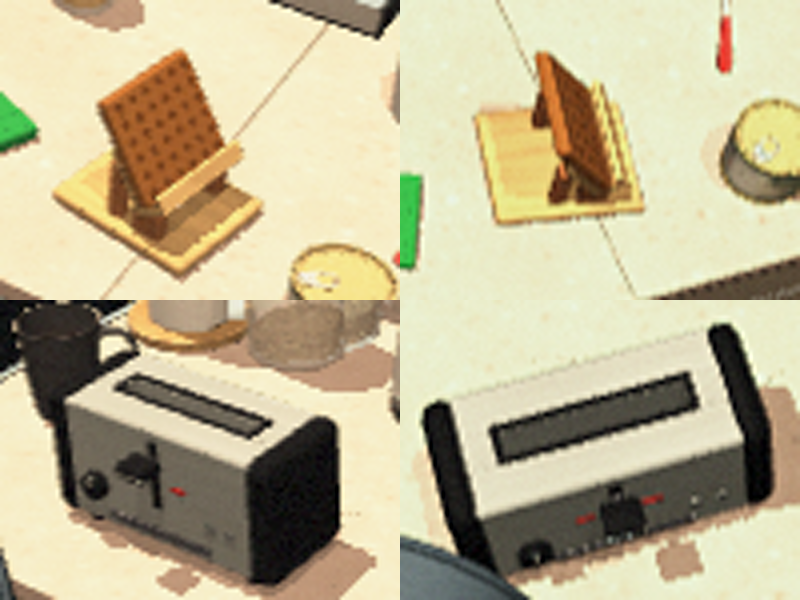

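The crop confirms it: the brown dimpled slab leans behind the lip on the wooden stand. The slot, lever knob and red bars are clear on the toaster. Next I cast rays through these corners.

```bash
python3 - <<'E'
from h import *
S=cam('scene');T=cam('top')
sc=lambda x,y,ox,oy:(ox+x/4-.4,oy+y/4-.4)
print('slot T',a:=np.array([onz(T,sc(x,y,162,222),.135) for x,y in[(92,125),(290,72),(298,105),(100,165)]]).round(4),a.mean(0))
print('slot S',b:=np.array([onz(S,sc(x,y,170,170),.135) for x,y in[(115,87),(135,75),(272,125),(252,138)]]).round(4),b.mean(0))
print('base T',c:=np.array([onz(T,sc(x,y,320,195),.012) for x,y in[(74,108),(95,223),(243,210),(210,95)]]).round(4),c.mean(0))
print('base S',d:=np.array([onz(S,sc(x,y,300,230),.012) for x,y in[(53,197),(180,272),(262,203)]]).round(4),(d[0]+d[2])/2)
# toaster top ends, lever in T
for n,uv in [('lev',(222,210))]: print(n,onz(T,sc(*uv,162,222),.113))
print('levS',onz(S,sc(136,163,170,170),.113))
# bread upper edge, front-top corners at z: centre .082 + .045cos35+-.007 sin35
for n,C,pts in[('S',S,[(103,108),(183,52)]),('T',T,[(164,160),(137,52)])]:
    o=(300,230) if n=='S' else(320,195)
    print('edge',n,[onz(C,sc(x,y,*o),.119).round(4) for x,y in pts])
E
```

```text
slot T [[0.5366 0.2575 0.135 ]
 [0.5381 0.098  0.135 ]
 [0.5077 0.0995 0.135 ]
 [0.501  0.2586 0.135 ]] [0.52085 0.1784  0.135  ]
slot S [[0.5035 0.2572 0.135 ]
 [0.5311 0.2578 0.135 ]
 [0.5327 0.095  0.135 ]
 [0.5051 0.0953 0.135 ]] [0.5181   0.176325 0.135   ]
base T [[ 0.57   -0.2845  0.012 ]
 [ 0.4577 -0.2603  0.012 ]
 [ 0.4329 -0.3871  0.012 ]
 [ 0.548  -0.4058  0.012 ]] [ 0.50215  -0.334425  0.012   ]
base S [[ 0.4493 -0.2706  0.012 ]
 [ 0.4304 -0.3918  0.012 ]
 [ 0.5373 -0.41    0.012 ]] [ 0.4933 -0.3403  0.012 ]
lev [0.44765665 0.17709332 0.113     ]
levS [0.4411262 0.1761615 0.113    ]
edge S [array([ 0.4481, -0.3081,  0.119 ]), array([ 0.546 , -0.3254,  0.119 ])]
edge T [array([ 0.4476, -0.3004,  0.119 ]), array([ 0.5503, -0.3186,  0.119 ])]
```

```bash
cat >> h.py <<'E'
from scipy.spatial.transform import Rotation as Rt
def yaw(d): a=np.radians(d); return np.array([[np.cos(a),-np.sin(a),0],[np.sin(a),np.cos(a),0],[0,0,1]])
def breadR(y,t): # columns bread x,y,z for stand yaw y, lean t deg toward +y
    return yaw(y)@Rt.from_euler('x',-t,degrees=True).as_matrix()
def todo(Rg,pg=None):
    s=read_state(); R=np.array(s['tcp_rot']); p=np.array(s['position'])
    print('joints',np.round(s['joint_positions'],1),'p',p.round(4),'t',s['time_s'],'F',np.round(s['force'],1),'op',round(s['opening'],3),s['grasp_force'])
    rv=Rt.from_matrix(R.T@Rg).as_rotvec(); print('rotvec',rv.round(4),'|deg|',np.degrees(np.linalg.norm(rv)).round(1))
    if pg is not None: print('shift now mm',(1000*R.T@(np.array(pg)-p)).round(1),'shift if turned',(1000*Rg.T@(np.array(pg)-p)).round(1))
E
python3 - <<'E'
from h import *
print(np.round(read_state()['tcp_rot'],3))
B=breadR(-10,35)
for s in(1,-1):
    G=np.c_[s*B[:,0],-s*B[:,1],-B[:,2]]; print(s,G.round(2).tolist())
    todo(G,[.497+.0045-.0,-.337+.0085,.094])
E
```

```text
[[-0.916  0.401 -0.001]
 [ 0.401  0.916 -0.001]
 [ 0.    -0.002 -1.   ]]
1 [[0.98, -0.14, -0.1], [-0.17, -0.81, -0.56], [0.0, 0.57, -0.82]]
joints [ 56.1  30.3  82.1  -0.   67.7 -10.2] p [0.2504 0.5721 0.2218] t 0.15 F [-0.7 -0.5 -0.1] op 0.999 0.0
rotvec [-0.1055 -0.8737  2.7785] |deg| 167.0
shift now mm [-591.3 -724.   128.8] shift if turned [403.7 617.5 588.4]
-1 [[-0.98, 0.14, -0.1], [0.17, 0.81, -0.56], [-0.0, -0.57, -0.82]]
joints [ 56.1  30.3  82.1  -0.   67.7 -10.2] p [0.2504 0.5721 0.2218] t 0.15 F [-0.7 -0.5 -0.1] op 0.999 0.0
rotvec [ 0.6064 -0.0732 -0.2306] |deg| 37.4
shift now mm [-591.3 -724.   128.8] shift if turned [-403.7 -617.5  588.4]
```

Emit:
drive_tool(
  motion=[
    [[-36, -21, -12], [0, 0, 0]],
    [[-36, -21, -12], [0, 0, 0]],
    [[-36, -21, -12], [0, 0, 0]],
    [[-36, -21, -12], [0, 0, 0]],
    [[-36, -21, -12], [0, 0, 0]],
  ],
  gripper=1,
)

```text
time_s: 0.65
position: [0.374, 0.4026, 0.2828]
tcp_rot: [[-0.916, 0.401, -0.0], [0.401, 0.916, -0.0], [0.0, -0.0, -1.0]]
force: [1.6, -0.1, 0.1]
opening: 1.001
grasp_force: 0.0
```

Emit:
drive_tool(
  motion=[
    [[-36, -21, -12], [0, 0, 0]],
    [[-36, -21, -12], [0, 0, 0]],
    [[-36, -21, -12], [0, 0, 0]],
    [[-19, -38, 1], [0, 0, 0]],
    [[-19, -38, 1], [0, 0, 0]],
  ],
)

```text
time_s: 1.15
position: [0.4521, 0.2166, 0.3166]
tcp_rot: [[-0.916, 0.401, 0.001], [0.401, 0.916, 0.0], [-0.001, 0.0, -1.0]]
force: [1.0, -0.6, -0.4]
opening: 1.003
grasp_force: 0.0
```

Emit:
drive_tool(
  motion=[
    [[-19, -38, 1], [0, 0, 0]],
    [[-19, -38, 1], [0, 0, 0]],
    [[-19, -38, 1], [0, 0, 0]],
    [[-19, -38, 1], [0, 0, 0]],
    [[-19, -38, 1], [0, 0, 0]],
  ],
)

```text
time_s: 1.65
position: [0.4618, 0.0045, 0.3114]
tcp_rot: [[-0.916, 0.401, -0.0], [0.401, 0.916, 0.0], [0.0, 0.0, -1.0]]
force: [1.5, -0.6, -0.2]
opening: 1.002
grasp_force: 0.0
```

Emit:
drive_tool(
  motion=[
    [[-19, -38, 1], [0, 0, 0]],
    [[-19, -38, 1], [0, 0, 0]],
    [[-19, -38, 1], [0, 0, 0]],
    [[-19, -38, 1], [0, 0, 0]],
    [[-19, -38, 1], [0, 0, 0]],
  ],
)

```text
time_s: 2.15
position: [0.4726, -0.2077, 0.3063]
tcp_rot: [[-0.916, 0.401, -0.0], [0.401, 0.916, 0.0], [0.0, 0.0, -1.0]]
force: [1.8, 0.2, 0.4]
opening: 0.999
grasp_force: 0.0
```

Emit:
drive_tool(
  motion=[
    [[0, 0, 0], [0.121, -0.015, -0.046]],
    [[0, 0, 0], [0.121, -0.015, -0.046]],
    [[0, 0, 0], [0.121, -0.015, -0.046]],
    [[0, 0, 0], [0.121, -0.015, -0.046]],
    [[0, 0, 0], [0.121, -0.015, -0.046]],
  ],
)

```text
time_s: 2.65
position: [0.4734, -0.2061, 0.3071]
tcp_rot: [[-0.985, 0.143, -0.096], [0.172, 0.805, -0.567], [-0.004, -0.575, -0.818]]
force: [-0.1, 0.4, 0.5]
opening: 0.998
grasp_force: 0.0
```

Emit:
drive_tool(
  motion=[
    [[0, 0, 20], [0, 0, 0]],
    [[0, 0, 20], [0, 0, 0]],
    [[0, 0, 0], [0, 0, 0]],
  ],
)

```text
time_s: 2.95
position: [0.4676, -0.2284, 0.2714]
tcp_rot: [[-0.985, 0.142, -0.102], [0.175, 0.809, -0.561], [0.003, -0.57, -0.821]]
force: [0.2, -0.0, -0.4]
opening: 0.998
grasp_force: 0.0
```

```bash
python3 - <<'E'
from h import *
B=breadR(-10,35); G=np.c_[-B[:,0],B[:,1],-B[:,2]]
todo(G,[.5015,-.3285,.094]); C=cam('wrist'); im=capture('wrist'); save('w1',im)
c0=np.array([.497,-.337,.082])
for x in(-.05,.05):
  for y in(-.007,.007): print(x,y,np.round(proj(C,c0+B@[x,y,.045]),1))
E
```

```text
joints [-19.3  21.2  99.9 -40.6  60.  -78. ] p [ 0.4676 -0.2284  0.2714] t 2.95 F [ 0.2 -0.  -0.4] op 0.998 0.0
rotvec [ 0.0039 -0.0027  0.0007] |deg| 0.3
shift now mm [-51.4  25.  198.5] shift if turned [-50.8  25.8 198.5]
-0.05 -0.007 [295.4 192.8]
-0.05 0.007 [308.2 192.9]
0.05 -0.007 [294.1 276.9]
0.05 0.007 [306.1 276.9]
```

View pics/w1.png

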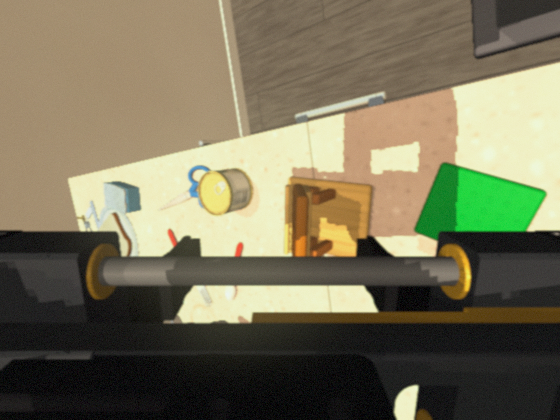

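The wrist view shows the bread edge-on at about columns 294–309, starting near row 186. The prediction was columns 295–308 starting at row 193, so the closing direction agrees and the bread may be a few mm off sideways. I'll measure it by mask.

```bash
python3 - <<'E'
from h import *
im=cv2.imread('pics/w1.png'); h=cv2.cvtColor(im,cv2.COLOR_BGR2HSV)
for r in(190,200,210,220,230,240,250): print(r,[tuple(int(v) for v in h[r,c]) for c in range(288,316,3)])
for r in range(178,194,2): print(r,[tuple(int(v) for v in h[r,c]) for c in (297,301,305)])
E
```

```text
190 [(17, 156, 191), (19, 145, 144), (15, 158, 110), (14, 144, 103), (16, 151, 96), (16, 155, 89), (17, 136, 109), (17, 139, 110), (14, 162, 126), (14, 163, 108)]
200 [(18, 152, 183), (18, 152, 148), (15, 152, 104), (15, 177, 137), (15, 191, 147), (15, 192, 145), (15, 176, 126), (17, 154, 137), (15, 174, 135), (14, 182, 146)]
210 [(18, 152, 164), (18, 154, 146), (15, 155, 105), (15, 181, 141), (14, 188, 149), (15, 192, 145), (14, 175, 121), (17, 156, 144), (18, 155, 158), (18, 156, 165)]
220 [(17, 149, 166), (17, 149, 139), (14, 155, 105), (14, 189, 143), (15, 192, 146), (15, 194, 142), (15, 177, 118), (17, 156, 142), (18, 156, 155), (18, 159, 160)]
230 [(21, 151, 219), (21, 148, 213), (16, 161, 109), (15, 181, 145), (14, 191, 148), (14, 186, 140), (15, 174, 114), (17, 157, 148), (18, 162, 164), (18, 158, 168)]
240 [(20, 150, 213), (20, 156, 189), (15, 192, 130), (14, 201, 206), (15, 207, 227), (15, 207, 221), (15, 185, 153), (17, 162, 134), (14, 168, 105), (13, 168, 105)]
250 [(21, 149, 219), (20, 157, 185), (15, 204, 144), (16, 215, 229), (15, 211, 227), (15, 215, 215), (15, 183, 142), (17, 156, 132), (13, 177, 118), (14, 185, 139)]
178 [(17, 147, 172), (18, 136, 163), (17, 130, 159)]
180 [(18, 156, 190), (17, 151, 189), (17, 152, 184)]
182 [(18, 149, 181), (17, 148, 189), (18, 158, 186)]
184 [(16, 149, 115), (17, 151, 137), (19, 150, 160)]
186 [(16, 144, 94), (17, 134, 93), (19, 131, 105)]
188 [(14, 139, 101), (16, 141, 92), (17, 126, 105)]
190 [(14, 144, 103), (15, 149, 94), (17, 119, 105)]
192 [(16, 152, 106), (15, 156, 93), (16, 138, 107)]
```

Emit:
drive_tool(
  motion=[
    [[-27, 12, 20], [0.004, -0.003, 0]],
    [[-27, 12, 30], [0, 0, 0]],
    [[0, 0, 40], [0, 0, 0]],
    [[0, 0, 30], [0, 0, 0]],
    [[0, 0, 0], [0, 0, 0]],
  ],
  gripper=0.65,
)

```text
time_s: 3.5
position: [0.5126, -0.2875, 0.1593]
tcp_rot: [[-0.985, 0.143, -0.101], [0.175, 0.806, -0.565], [0.0, -0.574, -0.819]]
force: [-0.4, 0.4, 0.6]
opening: 0.675
grasp_force: 0.0
```

```bash
python3 - <<'E'
from h import *
B=breadR(-10,35); G=np.c_[-B[:,0],B[:,1],-B[:,2]]
c0=np.array([.497,-.337,.082])+B@[.003,-.001,0]
todo(G,c0+B@[0,0,.015]); C=cam('wrist'); im=capture('wrist'); save('w2',im)
for x in(-.05,.05):
  for y in(-.007,.007): print(x,y,np.round(proj(C,c0+B@[x,y,.045]),1))
E
```

```text
joints [-23.5  34.5  98.1 -47.4  49.3 -70.8] p [ 0.5126 -0.2875  0.1593] t 3.5 F [-0.4  0.4  0.6] op 0.675 0.0
rotvec [-0.0002 -0.0009 -0.0011] |deg| 0.1
shift now mm [ 3.7  1.2 77.9] shift if turned [ 3.7  1.2 77.9]
-0.05 -0.007 [271.3 150.1]
-0.05 0.007 [292.1 150.1]
0.05 -0.007 [272.1 285.8]
0.05 0.007 [290.7 285.8]
```

View pics/w2.png

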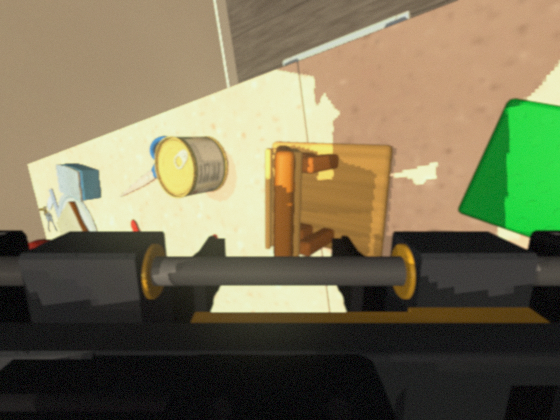

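The bread's upper edge is at columns 274–297 starting near row 150, between the finger tips (about 215 and 345). It sits about 2 mm further along tool +y than estimated. I'll descend and grip.

Emit:
drive_tool(
  motion=[
    [[4, 3, 16], [0, 0, 0]],
    [[0, 0, 20], [0, 0, 0]],
    [[0, 0, 20], [0, 0, 0]],
    [[0, 0, 21], [0, 0, 0]],
    [[0, 0, 0], [0, 0, 0]],
  ],
)

```text
time_s: 4.05
position: [0.5038, -0.3276, 0.0977]
tcp_rot: [[-0.985, 0.145, -0.095], [0.173, 0.805, -0.567], [-0.006, -0.575, -0.818]]
force: [-0.5, 0.7, -0.8]
opening: 0.65
grasp_force: 0.0
```

Emit:
drive_tool(
  motion=[
    [[0, 0, 0], [0, 0, 0]],
    [[0, 0, 0], [0, 0, 0]],
    [[0, 0, 0], [0, 0, 0]],
    [[0, 0, 0], [0, 0, 0]],
    [[0, 0, 0], [0, 0, 0]],
  ],
  gripper=0,
)

```text
time_s: 4.55
position: [0.5039, -0.3269, 0.0977]
tcp_rot: [[-0.985, 0.144, -0.094], [0.172, 0.806, -0.567], [-0.006, -0.575, -0.818]]
force: [-0.5, -0.5, 0.5]
opening: 0.281
grasp_force: 0.0
```

Emit:
drive_tool(
  motion=[
    [[0, 0, 0], [0, 0, 0]],
    [[0, 0, 0], [0, 0, 0]],
    [[0, 0, 0], [0, 0, 0]],
  ],
)

```text
time_s: 4.85
position: [0.5036, -0.327, 0.0971]
tcp_rot: [[-0.985, 0.144, -0.095], [0.172, 0.806, -0.567], [-0.005, -0.575, -0.818]]
force: [0.4, 0.5, 1.0]
opening: 0.159
grasp_force: 30.0
```

Emit:
drive_tool(
  motion=[
    [[0, 0, -15], [0, 0, 0]],
    [[0, 0, -25], [0, 0, 0]],
    [[0, 0, -40], [0, 0, 0]],
    [[0, 0, -40], [0, 0, 0]],
    [[0, 0, 0], [0, 0, 0]],
  ],
)

```text
time_s: 5.35
position: [0.518, -0.2572, 0.2004]
tcp_rot: [[-0.986, 0.146, -0.086], [0.168, 0.805, -0.569], [-0.014, -0.576, -0.818]]
force: [1.0, -0.1, -1.0]
opening: 0.155
grasp_force: 30.0
```

```bash
python3 - <<'E'
from h import *
Y=yaw(.6); G=np.c_[Y[:,1],Y[:,0],[0,0,-1]]
todo(G,[.5195,.177,.30])
B=breadR(-10,35)
print(np.round(read_state()['tcp_rot'],3)); save('s1',capture('scene'))
cv2.imwrite('pics/s1c.png',cv2.resize(cv2.imread('pics/s1.png')[170:320,260:420],None,fx=4,fy=4,interpolation=cv2.INTER_CUBIC))
E
```

```text
joints [-20.3  30.6  97.2 -44.5  53.6 -72.7] p [ 0.518  -0.2572  0.2004] t 5.35 F [ 1.  -0.1 -1. ] op 0.155 29.999494974617846
rotvec [-0.5004  0.4369  1.3401] |deg| 85.7
shift now mm [  70.2  292.3 -328.8] shift if turned [434.2   6.  -99.6]
[[-0.986  0.146 -0.086]
 [ 0.168  0.805 -0.569]
 [-0.014 -0.576 -0.818]]
```

View pics/s1c.png

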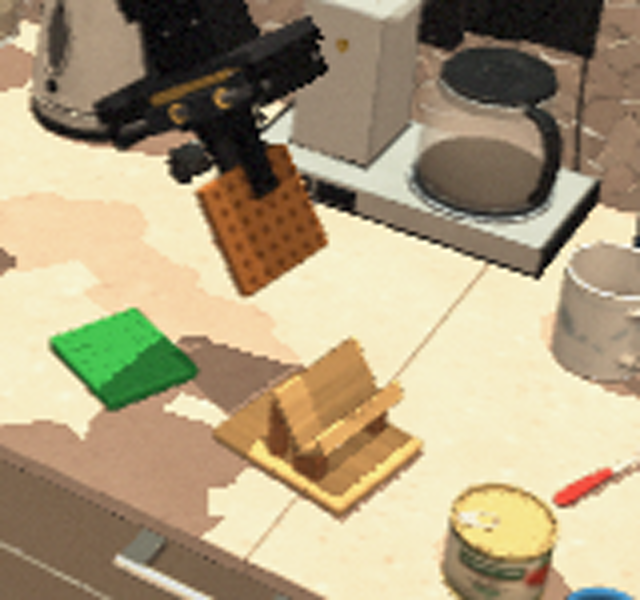

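Emit:
drive_tool(
  motion=[
    [[-1, -23, -33], [0, 0, 0]],
    [[-1, -23, -33], [0, 0, 0]],
    [[0, 0, 0], [-0.0455, 0.0397, 0.1218]],
    [[0, 0, 0], [-0.0455, 0.0397, 0.1218]],
    [[0, 0, 0], [-0.0455, 0.0397, 0.1218]],
  ],
)

```text
time_s: 5.9
position: [0.5158, -0.2588, 0.275]
tcp_rot: [[-0.847, 0.505, -0.163], [0.524, 0.744, -0.414], [-0.088, -0.437, -0.895]]
force: [0.4, -1.1, -1.6]
opening: 0.158
grasp_force: 30.0
```

Emit:
drive_tool(
  motion=[
    [[0, 0, 0], [-0.0455, 0.0397, 0.1218]],
    [[0, 0, 0], [-0.0455, 0.0397, 0.1218]],
    [[0, 0, 0], [-0.0455, 0.0397, 0.1218]],
    [[0, 0, 0], [-0.0455, 0.0397, 0.1218]],
    [[0, 0, 0], [-0.0455, 0.0397, 0.1218]],
  ],
)

```text
time_s: 6.4
position: [0.5157, -0.2592, 0.2744]
tcp_rot: [[-0.365, 0.923, -0.12], [0.927, 0.349, -0.135], [-0.082, -0.161, -0.984]]
force: [-0.2, 0.8, -0.7]
opening: 0.16
grasp_force: 30.0
```

Emit:
drive_tool(
  motion=[
    [[0, 0, 0], [-0.0455, 0.0397, 0.1218]],
    [[0, 0, 0], [-0.0455, 0.0397, 0.1218]],
    [[0, 0, 0], [-0.0455, 0.0397, 0.1218]],
    [[0, 0, 0], [0, 0, 0]],
    [[0, 0, 0], [0, 0, 0]],
  ],
)

```text
time_s: 6.9
position: [0.5156, -0.2593, 0.2749]
tcp_rot: [[-0.008, 1.0, -0.011], [1.0, 0.008, 0.003], [0.003, -0.011, -1.0]]
force: [-0.8, -0.1, -0.8]
opening: 0.155
grasp_force: 30.0
```

```bash
python3 - <<'E'
from h import *
Y=yaw(.6); G=np.c_[Y[:,1],Y[:,0],[0,0,-1]]
todo(G,[.5195,.177,.26])
E
```

```text
joints [-37.7  23.6  85.   -0.2  72.  -38.1] p [ 0.5156 -0.2593  0.2749] t 6.9 F [-0.8 -0.1 -0.8] op 0.155 29.99969738710206
rotvec [-0.011  -0.0035 -0.0023] |deg| 0.7
shift now mm [436.2   7.6  16.3] shift if turned [436.3   8.5  14.9]
```

Emit:
drive_tool(
  motion=[
    [[44, 1, 0], [-0.011, -0.003, -0.002]],
    [[44, 1, 0], [0, 0, 0]],
    [[44, 1, 0], [0, 0, 0]],
    [[44, 1, 0], [0, 0, 0]],
    [[44, 1, 0], [0, 0, 0]],
  ],
)

```text
time_s: 7.4
position: [0.5193, -0.0368, 0.2756]
tcp_rot: [[-0.012, 1.0, 0.001], [1.0, 0.012, -0.001], [-0.001, 0.001, -1.0]]
force: [0.8, 0.5, -1.1]
opening: 0.159
grasp_force: 30.0
```

Emit:
drive_tool(
  motion=[
    [[44, 1, 0], [0, 0, 0]],
    [[44, 1, 0], [0, 0, 0]],
    [[30, 0, 0], [0, 0, 0]],
    [[0, 0, 0], [0, 0, 0]],
    [[0, 0, 0], [0, 0, 0]],
  ],
)

```text
time_s: 7.9
position: [0.5203, 0.0799, 0.2756]
tcp_rot: [[-0.013, 1.0, 0.002], [1.0, 0.013, -0.001], [-0.001, 0.002, -1.0]]
force: [-0.4, 0.1, -1.3]
opening: 0.157
grasp_force: 30.0
```

```bash
python3 - <<'E'
from h import *
Y=yaw(.6); G=np.c_[Y[:,1],Y[:,0],[0,0,-1]]
todo(G,[.5195,.177,.26]);C=cam('wrist'); save('w3',capture('wrist'))
for x in(-.012,.012):
  for y in(-.075,0,.075): print(x,y,np.round(proj(C,np.array([.5195,.177,.135])+Y@[x,y,0]),1))
E
```

```text
joints [-3.4 19.  92.5 -0.1 68.5 -4.1] p [0.5203 0.0799 0.2756] t 7.9 F [-0.4  0.1 -1.3] op 0.157 29.99954287719447
rotvec [0.0017 0.0014 0.0028] |deg| 0.2
shift now mm [97.2  0.5 15.4] shift if turned [97.1  0.3 15.6]
-0.012 -0.075 [264.9 177.5]
-0.012 0 [264.3  97.3]
-0.012 0.075 [263.6   6.2]
0.012 -0.075 [289.1 177.6]
0.012 0 [290.   97.4]
0.012 0.075 [291.1   6.3]
```

View pics/w3.png

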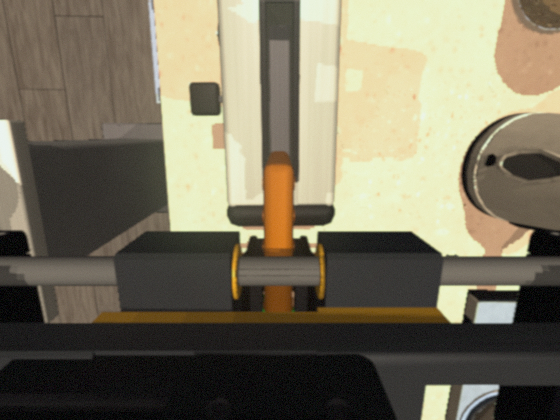

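The slot runs straight down the picture: dark rim at about columns 260–300, interior about 268–292. The lever knob is at (205,98), and the bread edge at columns 265–293 lines up with the slot. I'll measure the edges.

```bash
python3 - <<'E'
from h import *
im=cv2.imread('pics/w3.png');g=cv2.cvtColor(im,cv2.COLOR_BGR2GRAY).astype(int);C=cam('wrist')
for r in(20,60,100,130):
    row=g[r-4:r+5].mean(0); d=np.where(row[245:315]<130)[0]+245; e=d[0],d[-1]
    b=row[258:304].astype(int)
    print(r,e,[onz(C,(c+(.5 if i else -.5),r),.135).round(4)[:2] for i,c in enumerate(e)],b[::2])
k=(g[75:125,180:230]<70); ys,xs=np.where(k); print('knob px',xs.min()+180,xs.max()+180,ys.min()+75,ys.max()+75)
print(onz(C,((xs.min()+xs.max()+360)/2,(ys.min()+ys.max())/2+75),.113))
for r in (160,166,172,180): print(r,g[r-2:r+3,256:304].mean(0).astype(int)[::2])
E
```

```text
20 (np.int64(260), np.int64(298)) [array([0.5036, 0.2403]), array([0.538 , 0.2407])] [203  95  84  80  71  76  77  76  76  76  78  78  79  78  80  79  79  71
  75  82  88 190 232]
60 (np.int64(260), np.int64(298)) [array([0.5036, 0.2079]), array([0.5389, 0.2084])] [218 121  77  78  72  81 114 126 124 126 125 124 124 125 126 112  80  71
  75  76  96 197 226]
100 (np.int64(261), np.int64(298)) [array([0.5044, 0.1737]), array([0.5399, 0.1741])] [220 177  81  74  73  77 104 121 121 121 121 119 122 119 119 108  79  68
  71  72 107 213 224]
130 (np.int64(262), np.int64(298)) [array([0.5053, 0.1466]), array([0.5406, 0.147 ])] [218 201 105  70  69  76 101 116 117 116 117 117 118 117 115 105  79  68
  68  68 113 214 222]
knob px 191 218 84 113
[0.44724768 0.17658434 0.113     ]
160 [216 215 208 119  70  70  78  82  83  83  85  83  84  82  81  80  77  74
  69  63  65 114 210 219]
166 [216 214 208 127  75  96 107 116 122 121 121 124 123 122 122 117 107  97
  71  65  63 109 209 217]
172 [213 211 211 149  95 118 126 135 137 139 138 140 142 143 144 141 132 119
  96  69  61 115 209 217]
180 [214 210 209 152  97 116 127 133 139 140 143 143 145 146 146 142 129 117
  97  89  91 151 212 216]
```

Emit:
drive_tool(
  motion=[
    [[32, 1, 0], [0, 0, -0.008]],
    [[32, 1, 0], [0, 0, 0]],
    [[32, 1, 0], [0, 0, 0]],
    [[0, 0, 0], [0, 0, 0]],
    [[0, 0, 0], [0, 0, 0]],
  ],
)

```text
time_s: 8.45
position: [0.5224, 0.1741, 0.2756]
tcp_rot: [[-0.017, 1.0, 0.002], [1.0, 0.017, -0.001], [-0.001, 0.002, -1.0]]
force: [-0.1, 0.6, -0.8]
opening: 0.162
grasp_force: 30.0
```

```bash
python3 - <<'E'
from h import *
Y=yaw(1.2); G=np.c_[Y[:,1],Y[:,0],[0,0,-1]]
todo(G,[.522,.1765,.152])
E
```

```text
joints [ 6.9 21.  89.2 -0.1 69.7  5.9] p [0.5224 0.1741 0.2756] t 8.45 F [-0.1  0.6 -0.8] op 0.162 29.999448346788995
rotvec [ 0.0021  0.0014 -0.0035] |deg| 0.2
shift now mm [  2.6  -0.6 123.6] shift if turned [  2.4  -0.3 123.6]
```

Emit:
drive_tool(
  motion=[
    [[2, 0, 20], [0.002, 0.001, -0.003]],
    [[0, 0, 25], [0, 0, 0]],
    [[0, 0, 20], [0, 0, 0]],
    [[0, 0, 15], [0, 0, 0]],
    [[0, 0, 0], [0, 0, 0]],
  ],
)

```text
time_s: 8.95
position: [0.5209, 0.1748, 0.1938]
tcp_rot: [[-0.018, 1.0, -0.005], [1.0, 0.018, -0.001], [-0.001, -0.005, -1.0]]
force: [-0.2, 0.6, -0.8]
opening: 0.157
grasp_force: 30.0
```

Emit:
drive_tool(
  motion=[
    [[0, 0, 6], [0, 0, 0]],
    [[0, 0, 6], [0, 0, 0]],
    [[0, 0, 6], [0, 0, 0]],
    [[0, 0, 6], [0, 0, 0]],
    [[0, 0, 0], [0, 0, 0]],
  ],
)

```text
time_s: 9.45
position: [0.5217, 0.177, 0.1712]
tcp_rot: [[-0.02, 1.0, -0.001], [1.0, 0.02, 0.001], [0.001, -0.001, -1.0]]
force: [-1.3, -0.0, -1.1]
opening: 0.158
grasp_force: 30.0
```

Emit:
drive_tool(
  motion=[
    [[0, 0, 4], [0, 0, 0]],
    [[0, 0, 4], [0, 0, 0]],
    [[0, 0, 4], [0, 0, 0]],
    [[0, 0, 0], [0, 0, 0]],
  ],
)

```text
time_s: 9.85
position: [0.5218, 0.1771, 0.1592]
tcp_rot: [[-0.02, 1.0, -0.001], [1.0, 0.02, 0.001], [0.001, -0.001, -1.0]]
force: [0.5, 0.5, -0.9]
opening: 0.158
grasp_force: 30.0
```

```bash
python3 - <<'E'
from h import *
Y=yaw(1.2); G=np.c_[Y[:,1],Y[:,0],[0,0,-1]]
todo(G,[.522,.1765,.152]); print(read_state()['moment'])
E
```

```text
joints [ 7.1 29.4 96.4  0.1 54.2  5.9] p [0.5218 0.1771 0.1592] t 9.85 F [ 0.5  0.5 -0.9] op 0.158 29.999547375482507
rotvec [-0.0007 -0.0006 -0.0008] |deg| 0.1
shift now mm [-0.6  0.2  7.2] shift if turned [-0.6  0.2  7.2]
[-0.07005813  0.05203109  0.02374335]
```

Emit:
drive_tool(
  motion=[
    [[0, 0, 2], [0, 0, 0]],
    [[0, 0, 2], [0, 0, 0]],
    [[0, 0, 1], [0, 0, 0]],
    [[0, 0, 0], [0, 0, 0]],
  ],
)

```text
time_s: 10.25
position: [0.5222, 0.1771, 0.1548]
tcp_rot: [[-0.02, 1.0, 0.0], [1.0, 0.02, 0.001], [0.001, 0.0, -1.0]]
force: [0.1, 0.2, 0.3]
opening: 0.16
grasp_force: 30.0
```

Emit:
drive_tool(
  motion=[
    [[0, 0, 1], [0, 0, 0]],
    [[0, 0, 1], [0, 0, 0]],
    [[0, 0, 0], [0, 0, 0]],
  ],
)

```text
time_s: 10.55
position: [0.5224, 0.1772, 0.1532]
tcp_rot: [[-0.02, 1.0, 0.001], [1.0, 0.02, 0.001], [0.001, 0.001, -1.0]]
force: [-0.2, 0.1, 1.3]
opening: 0.155
grasp_force: 30.0
```

Emit:
drive_tool(
  motion=[
    [[0, 0, 0], [0, 0, 0]],
    [[0, 0, 0], [0, 0, 0]],
    [[0, 0, 0], [0, 0, 0]],
    [[0, 0, 0], [0, 0, 0]],
    [[0, 0, 0], [0, 0, 0]],
  ],
  gripper=0.5,
)

```text
time_s: 11.05
position: [0.5223, 0.1771, 0.1529]
tcp_rot: [[-0.02, 1.0, 0.001], [1.0, 0.02, 0.001], [0.001, 0.001, -1.0]]
force: [-0.0, 0.9, -0.0]
opening: 0.466
grasp_force: 0.0
```

Emit:
drive_tool(
  motion=[
    [[0, 0, -10], [0, 0, 0]],
    [[0, 0, -20], [0, 0, 0]],
    [[0, 0, -40], [0, 0, 0]],
    [[0, 0, -30], [0, 0, 0]],
    [[0, 0, 0], [0, 0, 0]],
  ],
)

```text
time_s: 11.55
position: [0.5255, 0.1776, 0.2583]
tcp_rot: [[-0.02, 1.0, 0.012], [1.0, 0.02, 0.002], [0.002, 0.012, -1.0]]
force: [-0.4, -0.9, 0.4]
opening: 0.497
grasp_force: 0.0
```

```bash
python3 - <<'E'
from h import *
Y=yaw(1.2); G=np.c_[-Y[:,0],Y[:,1],[0,0,-1]]
todo(G,np.array([.522,.1765,.15])+Y@[-.079,0,0])
a=capture('scene')[140:260,150:310];b=capture('top')[200:320,140:300]
save('rel',cv2.resize(np.vstack([a,b]),None,fx=2.5,fy=2.5,interpolation=cv2.INTER_CUBIC))
E
```

```text
joints [ 7.1 22.1 90.4  0.  66.8  5.9] p [0.5255 0.1776 0.2583] t 11.55 F [-0.4 -0.9  0.4] op 0.497 0.0
rotvec [ 0.0108  0.0077 -1.5715] |deg| 90.0
shift now mm [ -1.3 -83.7 107.3] shift if turned [ 82.5  -1.  108.3]
```

View pics/rel.png

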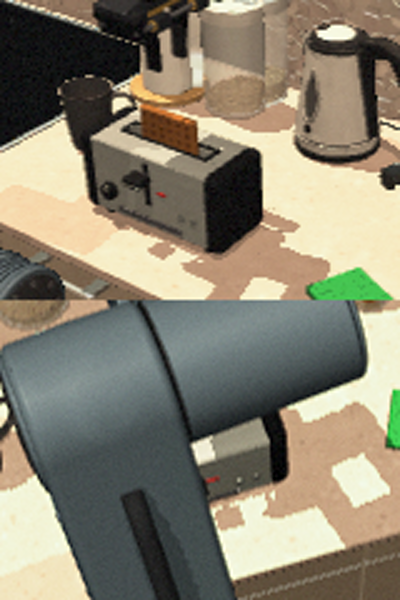

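The crispbread stands upright in the slot (crop about 170,130), with the gripper clear above it. Next: move over the lever, turn 90° and shut the fingers.

Emit:
drive_tool(
  motion=[
    [[0, -42, 0], [0, 0, 0]],
    [[0, -42, 0], [0, 0, 0]],
    [[0, 0, 0], [0, 0, -0.131]],
    [[0, 0, 0], [0, 0, -0.131]],
    [[0, 0, 0], [0, 0, -0.131]],
  ],
  gripper=0,
)

```text
time_s: 12.15
position: [0.4366, 0.1752, 0.2515]
tcp_rot: [[-0.407, 0.914, -0.003], [0.914, 0.407, 0.0], [0.001, -0.003, -1.0]]
force: [0.3, -0.0, 0.2]
opening: 0.128
grasp_force: 0.0
```

Emit:
drive_tool(
  motion=[
    [[0, 0, 0], [0, 0, -0.131]],
    [[0, 0, 0], [0, 0, -0.131]],
    [[0, 0, 0], [0, 0, -0.131]],
    [[0, 0, 0], [0, 0, -0.131]],
    [[0, 0, 0], [0, 0, -0.131]],
  ],
)

```text
time_s: 12.65
position: [0.4369, 0.1751, 0.2513]
tcp_rot: [[-0.879, 0.477, -0.003], [0.477, 0.879, 0.0], [0.003, -0.001, -1.0]]
force: [-0.6, -0.6, 0.7]
opening: 0.001
grasp_force: 0.0
```

Emit:
drive_tool(
  motion=[
    [[0, 0, 0], [0, 0, -0.131]],
    [[0, 0, 0], [0, 0, -0.131]],
    [[0, 0, 0], [0, 0, -0.131]],
    [[0, 0, 0], [0, 0, -0.131]],
    [[0, 0, 0], [0, 0, 0]],
  ],
)

```text
time_s: 13.15
position: [0.4371, 0.1751, 0.2515]
tcp_rot: [[-1.0, -0.021, -0.003], [-0.021, 1.0, 0.0], [0.003, 0.0, -1.0]]
force: [-0.5, 0.3, 0.5]
opening: 0.005
grasp_force: 0.0
```

```bash
python3 - <<'E'
from h import *
Y=yaw(1.2); G=np.c_[-Y[:,0],Y[:,1],[0,0,-1]]
todo(G,np.array([.522,.1765,.123])+Y@[-.078,0,0])
E
```

```text
joints [  8.2  16.2 101.3   0.   62.7 -83. ] p [0.4371 0.1751 0.2515] t 13.15 F [-0.5  0.3  0.5] op 0.005 0.0
rotvec [ 0.0003 -0.003  -0.    ] |deg| 0.2
shift now mm [ -7.3  -0.5 128.4] shift if turned [ -6.9  -0.4 128.5]
```

Emit:
drive_tool(
  motion=[
    [[-7, 0, 28], [0, -0.003, 0]],
    [[0, 0, 35], [0, 0, 0]],
    [[0, 0, 35], [0, 0, 0]],
    [[0, 0, 27], [0, 0, 0]],
    [[0, 0, 0], [0, 0, 0]],
  ],
)

```text
time_s: 13.65
position: [0.4421, 0.175, 0.1243]
tcp_rot: [[-1.0, -0.018, -0.007], [-0.018, 1.0, -0.001], [0.007, -0.0, -1.0]]
force: [-0.1, -0.3, 0.6]
opening: 0.005
grasp_force: 0.0
```

Emit:
drive_tool(
  motion=[
    [[0, 0, 3], [0, 0, 0]],
    [[0, 0, 3], [0, 0, 0]],
    [[0, 0, 0], [0, 0, 0]],
  ],
)

```text
time_s: 13.95
position: [0.4463, 0.1757, 0.1228]
tcp_rot: [[-1.0, -0.021, 0.006], [-0.021, 1.0, 0.001], [-0.006, 0.001, -1.0]]
force: [-1.0, -0.1, 0.2]
opening: 0.006
grasp_force: 0.0
```

Emit:
drive_tool(
  motion=[
    [[0, 0, 2], [0, 0, 0]],
    [[0, 0, 2], [0, 0, 0]],
    [[0, 0, 0], [0, 0, 0]],
  ],
)

```text
time_s: 14.25
position: [0.4457, 0.1756, 0.118]
tcp_rot: [[-1.0, -0.021, 0.004], [-0.021, 1.0, 0.001], [-0.004, 0.001, -1.0]]
force: [0.1, 0.3, 0.2]
opening: 0.007
grasp_force: 0.0
```

Emit:
drive_tool(
  motion=[
    [[0, 0, 2], [0, 0, 0]],
    [[0, 0, 0], [0, 0, 0]],
    [[0, 0, 0], [0, 0, 0]],
  ],
)

```text
time_s: 14.55
position: [0.4456, 0.1756, 0.1158]
tcp_rot: [[-1.0, -0.021, 0.003], [-0.021, 1.0, 0.001], [-0.003, 0.001, -1.0]]
force: [-1.0, -0.0, -0.8]
opening: 0.004
grasp_force: 0.0
```

Emit:
drive_tool(
  motion=[
    [[0, 0, 1], [0, 0, 0]],
    [[0, 0, 1], [0, 0, 0]],
    [[0, 0, 0], [0, 0, 0]],
  ],
)

```text
time_s: 14.85
position: [0.4456, 0.1756, 0.1137]
tcp_rot: [[-1.0, -0.021, 0.003], [-0.021, 1.0, 0.001], [-0.003, 0.001, -1.0]]
force: [-0.1, 0.4, 0.2]
opening: 0.004
grasp_force: 0.0
```

Emit:
drive_tool(
  motion=[
    [[0, 0, 1], [0, 0, 0]],
    [[0, 0, 1], [0, 0, 0]],
    [[0, 0, 0], [0, 0, 0]],
  ],
)

```text
time_s: 15.15
position: [0.4456, 0.1756, 0.112]
tcp_rot: [[-1.0, -0.021, 0.004], [-0.021, 1.0, 0.001], [-0.004, 0.001, -1.0]]
force: [-0.1, 0.7, 4.2]
opening: 0.003
grasp_force: 1.6
```

Emit:
drive_tool(
  motion=[
    [[0, 0, 2], [0, 0, 0]],
    [[0, 0, 2], [0, 0, 0]],
    [[0, 0, 0], [0, 0, 0]],
  ],
)

```text
time_s: 15.45
position: [0.4456, 0.1756, 0.1077]
tcp_rot: [[-1.0, -0.021, 0.003], [-0.021, 1.0, 0.001], [-0.003, 0.001, -1.0]]
force: [-1.1, -0.6, 3.2]
opening: 0.009
grasp_force: 1.9
```

Contact came at z ≈ 0.113, with about 4 N, as described. Now down to TCP z = 0.088.

Emit:
drive_tool(
  motion=[
    [[0, 0, 4], [0, 0, 0]],
    [[0, 0, 4], [0, 0, 0]],
    [[0, 0, 4], [0, 0, 0]],
    [[0, 0, 3], [0, 0, 0]],
    [[0, 0, 0], [0, 0, 0]],
  ],
)

```text
time_s: 15.95
position: [0.4456, 0.1756, 0.0926]
tcp_rot: [[-1.0, -0.021, 0.003], [-0.021, 1.0, 0.001], [-0.003, 0.001, -1.0]]
force: [-1.0, -0.5, 5.6]
opening: 0.004
grasp_force: 3.0
```

Emit:
drive_tool(
  motion=[
    [[0, 0, 2], [0, 0, 0]],
    [[0, 0, 2], [0, 0, 0]],
    [[0, 0, 0.5], [0, 0, 0]],
    [[0, 0, 0], [0, 0, 0]],
    [[0, 0, 0], [0, 0, 0]],
  ],
)

```text
time_s: 16.45
position: [0.4456, 0.1756, 0.0885]
tcp_rot: [[-1.0, -0.021, 0.003], [-0.021, 1.0, 0.001], [-0.003, 0.001, -1.0]]
force: [-0.9, 0.1, 6.3]
opening: 0.006
grasp_force: 3.4
```

```bash
python3 - <<'E'
from h import *
todo(np.array(read_state()['tcp_rot']))
C=cam('scene')
a=capture('scene')
save('lev',np.hstack([cv2.resize(a[165:245,170:270],(600,480),interpolation=cv2.INTER_CUBIC)]))
E
```

```text
joints [  8.1  32.1 109.7   0.   38.  -83.1] p [0.4456 0.1756 0.0885] t 16.45 F [-0.9  0.1  6.3] op 0.006 3.3642309095012024
rotvec [0. 0. 0.] |deg| 0.0
```

View pics/lev.png

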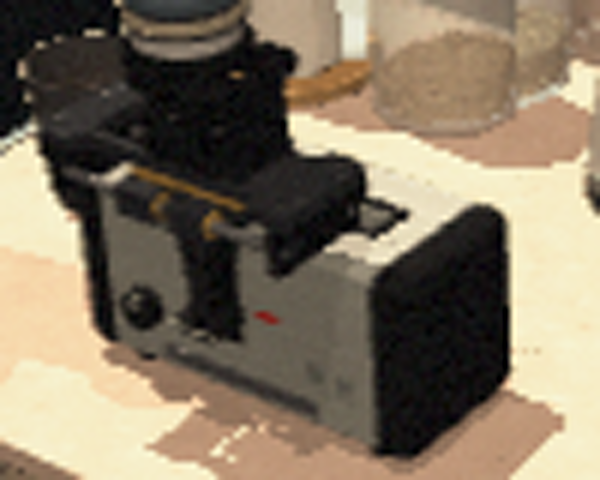

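The fingers hold the knob at the height of the red bar (crop 265,317). The contact height agrees with the known 113 mm, so I'll add the last 0.5 mm and hold for over three seconds.

Emit:
drive_tool(
  motion=[
    [[0, 0, 0.5], [0, 0, 0]],
    [[0, 0, 0], [0, 0, 0]],
    [[0, 0, 0], [0, 0, 0]],
    [[0, 0, 0], [0, 0, 0]],
    [[0, 0, 0], [0, 0, 0]],
  ],
)

```text
time_s: 17.0
position: [0.4456, 0.1756, 0.088]
tcp_rot: [[-1.0, -0.021, 0.003], [-0.021, 1.0, 0.001], [-0.003, 0.001, -1.0]]
force: [-2.6, -0.7, 7.1]
opening: 0.001
grasp_force: 3.4
```

Emit:
drive_tool(
  motion=[
    [[0, 0, 0], [0, 0, 0]],
    [[0, 0, 0], [0, 0, 0]],
    [[0, 0, 0], [0, 0, 0]],
    [[0, 0, 0], [0, 0, 0]],
    [[0, 0, 0], [0, 0, 0]],
  ],
)

```text
time_s: 17.5
position: [0.4456, 0.1756, 0.088]
tcp_rot: [[-1.0, -0.021, 0.003], [-0.021, 1.0, 0.001], [-0.003, 0.001, -1.0]]
force: [-1.2, -0.6, 6.4]
opening: 0.008
grasp_force: 3.4
```

Emit:
drive_tool(
  motion=[
    [[0, 0, 0], [0, 0, 0]],
    [[0, 0, 0], [0, 0, 0]],
    [[0, 0, 0], [0, 0, 0]],
    [[0, 0, 0], [0, 0, 0]],
    [[0, 0, 0], [0, 0, 0]],
  ],
)

```text
time_s: 18.0
position: [0.4456, 0.1756, 0.088]
tcp_rot: [[-1.0, -0.021, 0.003], [-0.021, 1.0, 0.001], [-0.003, 0.001, -1.0]]
force: [-0.8, -0.8, 6.5]
opening: 0.006
grasp_force: 3.4
```

Emit:
drive_tool(
  motion=[
    [[0, 0, 0], [0, 0, 0]],
    [[0, 0, 0], [0, 0, 0]],
    [[0, 0, 0], [0, 0, 0]],
    [[0, 0, 0], [0, 0, 0]],
    [[0, 0, 0], [0, 0, 0]],
  ],
)

```text
time_s: 18.5
position: [0.4457, 0.1756, 0.088]
tcp_rot: [[-1.0, -0.021, 0.004], [-0.021, 1.0, 0.001], [-0.004, 0.001, -1.0]]
force: [-1.9, -0.1, 6.0]
opening: 0.007
grasp_force: 3.4
```

Emit:
drive_tool(
  motion=[
    [[0, 0, 0], [0, 0, 0]],
    [[0, 0, 0], [0, 0, 0]],
    [[0, 0, 0], [0, 0, 0]],
    [[0, 0, 0], [0, 0, 0]],
    [[0, 0, 0], [0, 0, 0]],
  ],
)

```text
time_s: 19.0
position: [0.4456, 0.1756, 0.088]
tcp_rot: [[-1.0, -0.021, 0.003], [-0.021, 1.0, 0.001], [-0.003, 0.001, -1.0]]
force: [-1.5, 0.1, 6.7]
opening: 0.006
grasp_force: 3.4
```

Emit:
drive_tool(
  motion=[
    [[0, 0, 0], [0, 0, 0]],
    [[0, 0, 0], [0, 0, 0]],
    [[0, 0, 0], [0, 0, 0]],
    [[0, 0, 0], [0, 0, 0]],
    [[0, 0, 0], [0, 0, 0]],
  ],
)

```text
time_s: 19.5
position: [0.4456, 0.1756, 0.088]
tcp_rot: [[-1.0, -0.021, 0.003], [-0.021, 1.0, 0.001], [-0.003, 0.001, -1.0]]
force: [-2.2, 0.4, 7.0]
opening: 0.004
grasp_force: 3.4
```

Emit:
drive_tool(
  motion=[
    [[0, 0, 0], [0, 0, 0]],
    [[0, 0, 0], [0, 0, 0]],
    [[0, 0, 0], [0, 0, 0]],
    [[0, 0, 0], [0, 0, 0]],
    [[0, 0, 0], [0, 0, 0]],
  ],
)

```text
time_s: 20.0
position: [0.4456, 0.1756, 0.088]
tcp_rot: [[-1.0, -0.021, 0.003], [-0.021, 1.0, 0.001], [-0.003, 0.001, -1.0]]
force: [-1.2, 0.0, 7.1]
opening: 0.007
grasp_force: 3.4
```

Emit:
drive_tool(
  motion=[
    [[0, 0, 0], [0, 0, 0]],
    [[0, 0, 0], [0, 0, 0]],
    [[0, 0, 0], [0, 0, 0]],
    [[0, 0, 0], [0, 0, 0]],
    [[0, 0, 0], [0, 0, 0]],
  ],
)

```text
time_s: 20.5
position: [0.4456, 0.1756, 0.088]
tcp_rot: [[-1.0, -0.021, 0.003], [-0.021, 1.0, 0.001], [-0.003, 0.001, -1.0]]
force: [-1.3, -0.5, 7.0]
opening: 0.002
grasp_force: 3.4
```

```bash
python3 -c "
from rig import hand_in; print(hand_in())"
```

```text
the job is handed in; nothing more can be done
None
```

The crispbread is standing on its edge in the toaster slot, and I handed in at 20.5 s with the lever still held at the red line after about 4 s there; the line height comes from the arm's own reading (fingertips at 88 mm), since the fingers hid the stripe from the camera.

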